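Square an antenna board on the rotary table and set it to 60 degrees

ROBOT

A 7-joint arm with a two-finger parallel gripper is mounted at the origin on the work surface. World frame = base frame: x ahead of the robot, y to its left, z up, the work surface at z = 0. Lengths are in m, angles in degrees, forces in N, time in s.
With the tool pointing down it reaches from about 0.425 to 0.875 m from the base axis. Payload 4.7 kg.
Tool frame: the origin (TCP) lies midway between the tips of the shut fingers; the grasp point (between the pads) lies env.grip_point_offset behind it (env.grip_point_offset is the distance from the TCP to the grasp point, in m); z points along the fingers, y is the line along which they close (so a half turn about z gives the same grasp; the last joint's range is limited). The gripper opens to 87 mm and grips with 3 to 60 N. Pads are 19 mm wide; open, the fingers measure 117 mm over their backs; the gripper's body (75 mm by 190 mm) begins 51 mm behind the grasp point.
Start: joints at [-75.396, 18.392, -4.016, 83.108, 1.295, 78.541, -3.26], TCP at [0.155, 0.631, 0.223] pointing down, gripper open.
Joint ranges: [-163.93, 163.93], [-17.29, 119.83], [-79.2, 71.16], [3.27, 140.29], [-89.18, 269.18], [5.43, 117.66], [-154.24, 154.24]. Speed limits (degrees/s): [147.25, 147.25, 180, 180, 180, 180, 180].

INTERFACE

Orientations are given as [roll, pitch, yaw] about the fixed x, y, z axes, in that order (R = Rz(yaw) Ry(pitch) Rx(roll)).
In Python, from cell import env gives the robot as it stands.
- The arm moves only by the shell command python3 -m creep 'ROWS' [FORCE]. ROWS is a JSON object of lists of equal length, an entry for each row: "translation": the shift along the tool's x, y, z in units of 0.08 m (1.0 is 0.08 m), a list of three; "turn": the turn, a rotation vector about the tool's x, y, z in units of 180 degrees (1.0 is 180 degrees), a list of three; "grip": the opening, from 0 (shut) to 1 (fully open). In form: {"translation": [[x, y, z], ...], "turn": [[ax, ay, az], ...], "grip": [grip, ...]}. A call has 1 to 5 rows; each row shifts and turns the commanded pose from where the row before left it, along the tool's axes as they then stand; what a row does not reach is not made up. A row lasts 1/8 s, in which the tool goes at most 62.5 mm and 10.7 degrees, less where a joint would pass 70% of its speed; a pose out of reach is approached as far as the arm can. A call with a number of a shift or a turn outside -1 to 1 is refused whole. A call with a gripper value outside its range is refused whole. The fingers move at their own pace and stop on an object; FORCE is the grip in N (left out, the last holds). Time passes only in rows, so rows that do not move let the fingers close. It gives the time, the measured TCP pose, the force, the opening and the grip force at its end, in the units of the state.
- env.get_obs(): the state, without advancing time (a new reading comes with each control period).
- env.read_camera(name): name is "scene" or "top" or "wrist"; returns a dict with "frame" (384x512x3 uint8, red, green, blue), "z_map" (384x512 float32, m along the optical axis (not along the pixel's ray), 0 where there is no reading), "K" (3x3 intrinsics, pixels), "rvec" (rotation vector, rad) and "tvec" (3), from world to camera coordinates, as OpenCV has them. Camera axes: x right, y down, z forward; pixel columns grow to the right and rows downward; lengths in m; the calibration is good to about 2 mm. A picture is of the moment at which its call begins.
- env.sign_off(): hands the job in; it is judged then, once.
The state is a dict: "time_s": time; "qpos": joint angles; "joint_velocities": joint speeds; "effort": joint torques, N m; "tool_pos": TCP position; "tool_rot": TCP orientation; "force": force on the tool from outside, world axes, zero at the start; "wrist_torque": the same for the moment, N m; "grip_width": finger opening in m; "grasp_force": force on a finger pad.
Only numpy, scipy, OpenCV 4.12 (cv2) and the standard library are available. Lean on these libraries where they do the work, as an engineer would, in place of code of your own. Each camera call takes 0.05 s, during which the arm holds its last target. There are 200 camera calls.

TASK

The antenna board lies askew on the rotary table. Slide it, without lifting it off the table, fully home into the corner of the metal stop so that it sits square against both walls; then turn the rotary table until its scale reads 60 degrees against the index line, with the board still home in the corner. Leave the filter box and the screwdriver where they are.

Things in the scene. Friction and masses are not known exactly. Their poses are not given: they have to be found in the camera images.
- dial (a joint): Scale reading of the rotary table in rad (60 degrees = 1.047): a black disc 200 mm across, 16 mm thick, upper face 46 mm above the bench, turning on a fixed aluminium foot; travel -0.1 to 2.1. The reading grows as the disc turns counter-clockwise seen from above. Stiff to turn (about 0.6 N m, 5 N at the post; pushes on the board under that do not turn it), stays where left, no detents.
- axis (a point): Centre of the disc's upper face, on the vertical turning axis. Axes turn with the disc: x points to the scale's 0 line, z up.
- index (a point): Index: a black line 26 mm long on a fixed aluminium tab beside the disc's rim, its top level with the disc's face (46 mm above the bench). The point is the line's inner end, 104 mm from the turning axis; its x axis points radially outward along the line and does not turn with the disc.
- zero (a point): White dot on the disc, 73.5 mm from the axis, at the inner end of the scale's 0 line. White lines at the rim: a short one every 5 degrees, longer every 10, longest and thickest at 0, 30, 60, 90, 120. Values rise going round the disc clockwise from the dot, seen from above: 60 is the second of the longest lines after the dotted one; set it in line with the black index line.
- corner (a point): Inner corner of the L-shaped aluminium stop on the disc, at the disc's face; 58 mm along -x, 48 mm along +y of the axis point, same axes. One wall runs 83 mm from it along -y (stops the board's short edge), one 102 mm along +x (stops the long edge); 8 mm thick, 12 mm high; +x and -y sides open. Board home: board_mid at x +40, y -27.5, z +7 mm in this frame.
- post (a point): Turning handle: upright steel post, 20 mm in diameter, top 44 mm above the disc's face (90 mm above the bench), on a lug beyond the rim, 125 mm from the turning axis, outside the stop's corner. The point is on the post's axis, 24 mm above the disc's face, a good height to grip. Fixed to the disc, turns with it.
- board_mid (a point): Centre (half-way up) of the loose antenna board: flat aluminium plate with white circuit board and copper patches on top, 80 mm (x) by 55 mm (y) by 14 mm thick, about 0.18 kg. It starts on the disc away from the stop, its x axis within about 30 degrees of the corner's x axis, so it need not be turned round. z up.
- filter: Loose bystander: aluminium filter box 110 x 55 x 41 mm with a brass connector at each end, lying about 0.2 m to the side of the table. Origin at the centre of its underside, x along its length.
- driver: Loose bystander: screwdriver about 160 mm long, lying on the bench. x along its length.
- horn: Fixed bystander: brass horn antenna on a stand, 106 mm high, its round 80 mm mouth facing the rotary table. Origin under the stand on the bench; the mouth is 53 mm along its +y.
- board: The same antenna board; origin at the centre of its underside, axes as board_mid.

How it is judged:
By the outcome, as a careful person would: the job done as asked, in the order asked, and still so for the second after the job is handed in, with the robot touching nothing.
It also fails if it takes over 72 s, if anything falls off the work surface, if the arm or the gripper's body presses on something with over 40 N, if the wrist force passes 120 N, or if a joint passes its speed limit or range.

## Working session

There is one attempt and no reset: what is moved stays moved. The work goes in short steps, Python scripts to look and compute and a shell command to move; the robot and the scene stay as the last step left them, time stands still between calls to the robot, and variables do not carry over. Pictures are saved under pics/ and viewed, at most 13 in all, crops included, and the job is handed in when it is done.

```bash
mkdir -p pics; ls; cat > h.py <<'E'
import numpy as np, cv2
from cell import env
def cam(n):
    d=env.read_camera(n); d['R']=cv2.Rodrigues(np.array(d['rvec'],float))[0]; d['t']=np.array(d['tvec'],float).ravel(); return d
def ray(d,uv,z):
    uv=np.atleast_2d(uv).astype(float); r=np.c_[uv,np.ones(len(uv))]@np.linalg.inv(d['K']).T@d['R']
    c=-d['R'].T@d['t']; s=(z-c[2])/r[:,2]; return c+s[:,None]*r
def proj(d,P):
    p=np.atleast_2d(P)@d['R'].T+d['t']; p=p@np.array(d['K']).T; return p[:,:2]/p[:,2:]
def save(d,name): cv2.imwrite('pics/'+name,d['frame'][:,:,::-1])
E
python3 - <<'E'
from h import *
o=env.get_obs(); print({k:np.round(v,3).tolist() for k,v in o.items()}, env.grip_point_offset)
a=cam('top');b=cam('scene')
for d,n in((a,'top'),(b,'scene')): print(n,d['K'][0][0],-d['R'].T@d['t'])
im=cv2.resize(a['frame'],(800,600),interpolation=cv2.INTER_CUBIC)
cv2.imwrite('pics/top0.png',im[:,:,::-1]); save(b,'scene0.png')
np.save('top0.npy',a,allow_pickle=True)
E
```

```text
pics
{'time_s': 0.0, 'qpos': [-75.396, 18.44, -4.018, 83.175, 1.296, 78.541, -3.26], 'joint_velocities': [0.001, 0.069, -0.108, -0.083, -0.062, 0.022, 0.032], 'effort': [0.001, -49.131, -0.403, -31.252, -0.064, 0.044, 0.0], 'tool_pos': [0.155, 0.631, 0.221], 'tool_rot': [-179.889, 0.006, 166.208], 'force': [-0.232, -0.311, 0.257], 'wrist_torque': [0.044, -0.0, 0.01], 'grasp_force': 0.0, 'grip_width': 0.086} 0.0187
top 409.89451345422265 [0.42566787 0.04130079 1.09927849]
scene 367.6037864218988 [ 1.03109095 -0.43494556  0.66399842]
```

View pics/top0.png

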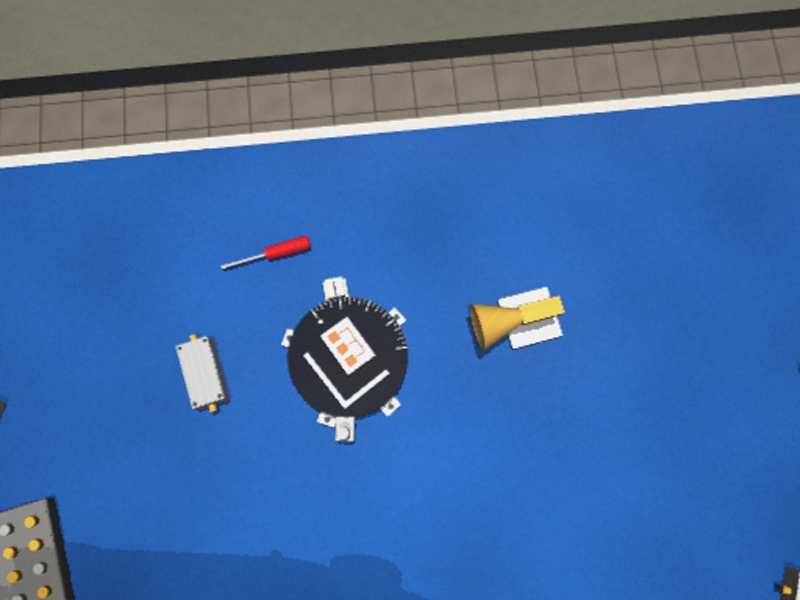

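View pics/scene0.png

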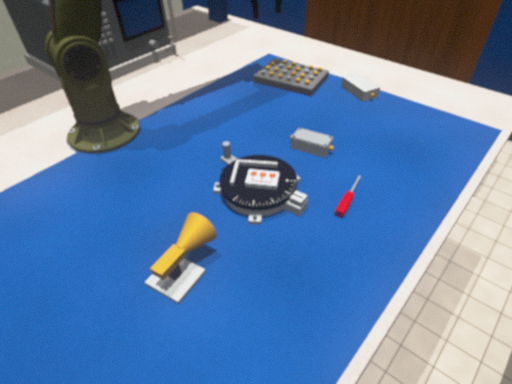

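The top view (800x600) shows the disc centred near (348,357), the index tab at (337,290), the dot at (320,322) and the post at (344,430). The stop's corner is near (347,400), with the board around (348,345). The scene view shows the same layout, with the post on the robot's side.

```bash
cat >> h.py <<'E'
def rect(mask):
    c=max(cv2.findContours(mask.astype(np.uint8),0,1)[0],key=cv2.contourArea); return c[:,0,:]
def measure(d, show=None, ctr=None):
    f=d['frame'].astype(int); r,g,b=f[...,0],f[...,1],f[...,2]
    # rectify: disc plane z=.046 onto a 1mm/4px... grid is avoided: pixels -> rays
    bright=(f.min(2)>140)
    dark=(f.max(2)<75)
    n,l,s,c=cv2.connectedComponentsWithStats(dark.astype(np.uint8))
    # disc: dark component near expected place
    res={}
    ok=[i for i in range(1,n) if 150<c[i][0]<290 and 180<c[i][1]<280]
    i=max(ok,key=lambda i:s[i][4]); cn=rect(l==i)
    P=ray(d,cv2.convexHull(cn)[:,0,:],.046)[:,:2]
    (x,y),R=cv2.minEnclosingCircle(P.astype(np.float32)); A=np.c_[2*P,np.ones(len(P))]; q=np.linalg.lstsq(A,(P**2).sum(1),rcond=None)[0]
    res['disc_enc']=(x,y,R); res['disc_fit']=(q[0],q[1],np.sqrt(q[2]+q[:2]@q[:2]))
    return res
E
python3 - <<'E'
from h import *
d=np.load('top0.npy',allow_pickle=True).item()
print(measure(d)); print(d['R'].round(3))
cr=d['frame'][180:290,175:275]
im=cv2.resize(cr,None,fx=5.4,fy=5.4,interpolation=cv2.INTER_CUBIC); cv2.imwrite('pics/crop0.png',im[:,:,::-1])
E
```

```text
{'disc_enc': (0.5617445111274719, 0.09762164205312729, 0.1003103032708168), 'disc_fit': (np.float64(0.5610537583532), np.float64(0.09931946393315369), np.float64(0.09827134510320845))}
[[-0.1   -0.995  0.002]
 [-0.974  0.098 -0.206]
 [ 0.205 -0.023 -0.979]]
```

View pics/crop0.png

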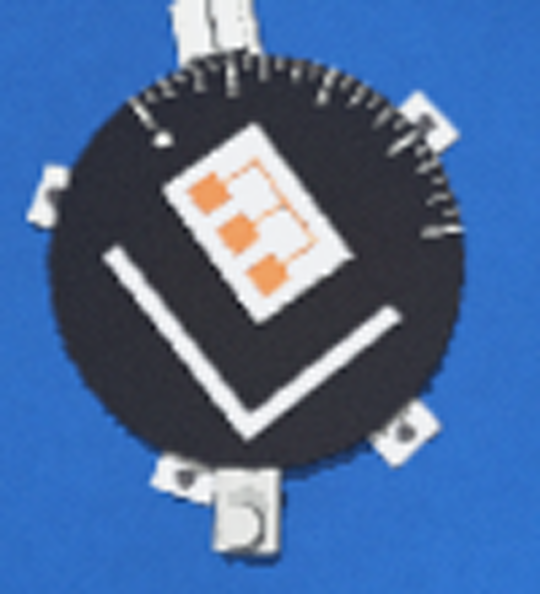

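The crop shows the dot at (163,139), the index line at x≈212 (y 5–45), the wall tops meeting near (247,425), the board corners near (255,124), (353,256), (262,322) and (165,187), and the post top near (243,520). Next I compute poses.

```bash
cat >> h.py <<'E'
def blobs(d,box,thr=135):
    """white blobs in box (u0,v0,u1,v1), as subpixel comps of 8x upscaled crop"""
    u0,v0,u1,v1=box; k=8
    g=cv2.resize(d['frame'][v0:v1,u0:u1].min(2),None,fx=k,fy=k,interpolation=cv2.INTER_CUBIC)
    n,l,s,c=cv2.connectedComponentsWithStats((g>thr).astype(np.uint8))
    return [(s[i][4]/k/k,(c[i]+.5)/k-.5+[u0,v0],l==i) for i in range(1,n) if s[i][4]>3*k*k]
def unpx(p,box,k=8): return (np.asarray(p,float)+.5)/k-.5+[box[0],box[1]]
C=np.array([.5615,.0985])
def analyse(d,box=(182,182,268,272)):
    """returns dict with disc zero dir angle(deg), board pose, wall pose (world)"""
    u0,v0,u1,v1=box;k=8
    f=cv2.resize(d['frame'][v0:v1,u0:u1],None,fx=k,fy=k,interpolation=cv2.INTER_CUBIC).astype(int)
    m=((f[...,0]>125)).astype(np.uint8)   # white or orange: red high
    out=[]
    for c in cv2.findContours(m,cv2.RETR_EXTERNAL,cv2.CHAIN_APPROX_NONE)[0]:
        a=cv2.contourArea(c)/k/k
        if a<3: continue
        p=unpx(c[:,0,:],box); P=ray(d,p,.060)[:,:2]
        (cx,cy),(w,h),an=cv2.minAreaRect((P*1000).astype(np.float32))
        out.append((round(a,1),p.mean(0).round(1),np.round((cx,cy,w,h,an),1)))
    return out
E
python3 - <<'E'
from h import *
d=np.load('top0.npy',allow_pickle=True).item()
def px(u,v): return np.array([[u,v]])/5.4+[175,180]-.4
def w(u,v,z): return ray(d,px(u,v),z)[0,:2]
print('index',w(212,10,.046)-C,w(212,45,.046)-C, 'dot',w(163,139,.046)-C,'post',w(243,520,.09)-C,'corner',w(247,408,.058)-C)
for n,v in dict(index=w(212,25,.046),dot=w(163,139,.046),post=w(243,520,.09),corner=w(247,408,.058)).items():
    v=v-C; print(n,np.hypot(*v),np.degrees(np.arctan2(v[1],v[0])))
for x in analyse(d): print(x)
E
```

```text
index [0.12366227 0.01208168] [0.10619052 0.01351844] dot [0.06220472 0.04087065] post [-0.12195272  0.01460391] corner [-0.07077384  0.0106919 ]
index 0.11685211185017033 6.238797216351334
dot 0.07443008311825072 33.306295918675794
post 0.12282401599688318 173.17131575812775
corner 0.0715769023824458 171.40920750127526
(129.1, array([214.6, 268.5]), array([459. , 126.5,  59.4,  18.7,  76.6]))
(82.8, array([249.6, 259.8]), array([471.8,  36.9,  18.6,  30.5,  35.7]))
(278.8, array([219.7, 244.3]), array([546.4, 102.3, 111.3,  93. ,  32.8]))
(7.5, array([256.5, 222.2]), array([564.4,  10.2,   3.9,  17.8,   1.9]))
(38.9, array([183.7, 215.5]), array([599.7, 194.2,  13.4,  30.1,  68.3]))
(6.6, array([204.7, 205.4]), array([621. , 138.3,   8.4,   6.9,  84.3]))
(6.9, array([249.3, 205.9]), array([608.2,  24.3,   4.2,  15.1,  26.7]))
(671.6, array([222.2, 220.9]), array([577. ,  97.3,  81.2,  56.5,  30.1]))
(6.5, array([200.7, 200.3]), array([635.3, 147.5,  15.6,   4.2,  33.3]))
(56.7, array([253.6, 202.7]), array([615.6,  13.9,  30.4,  21.3,  33.5]))
(3.9, array([235.6, 193.8]), array([643.3,  56.5,   4. ,   9. ,  56.8]))
(5.9, array([217.3, 193.5]), array([649. , 103.4,   3.9,  13.3,  85.2]))
(128.4, array([215.5, 186.9]), array([665.3, 108.5,  44.9,  31.9,  84.3]))
```

```bash
python3 -m creep '{"translation":[[-0.4,-0.3,0],[-0.55,-0.43,0],[-0.55,-0.43,0],[-0.55,-0.43,0],[-0.55,-0.43,0]],"turn":[[0,0,0],[0,0,0],[0,0,0],[0,0,0],[0,0,0]],"grip":[0.46,0.46,0.46,0.46,0.46]}' 20
python3 -m creep '{"translation":[[-0.55,-0.43,0],[-0.55,-0.43,0],[-0.55,-0.43,0],[-0.55,-0.43,0],[-0.55,-0.43,0]],"turn":[[0,0,0],[0,0,0],[0,0,0],[0,0,0],[0,0,0]],"grip":[0.46,0.46,0.46,0.46,0.46]}'
python3 -m creep '{"translation":[[0,0,0],[0,0,0],[0,0,0],[0,0,0],[0,0,0]],"turn":[[0,0,0.048],[0,0,0.048],[0,0,0.048],[0,0,0.048],[0,0,0.048]],"grip":[0.46,0.46,0.46,0.46,0.46]}'
cat >> h.py <<'E'
C=np.array([.5613,.0992])
def delta(target_disc, phi=33.0, z=None, o=None):
    """remaining shift along tool axes in units, to disc-frame point (mm) at height z"""
    from scipy.spatial.transform import Rotation as Ro
    o=o or env.get_obs(); p=np.array(o['tool_pos']); a=np.radians(phi)
    M=np.array([[np.cos(a),-np.sin(a)],[np.sin(a),np.cos(a)]])
    t=C+M@np.array(target_disc)/1000; R=Ro.from_euler('xyz',o['tool_rot'],degrees=True)
    print('tool disc mm',(M.T@(p[:2]-C)*1000).round(1),'z',p[2].round(4),'rot',np.round(o['tool_rot'],2),'F',np.round(o['force'],1),'t',round(o['time_s'],2),'w',np.round(o['grip_width'],4))
    print('units',(R.inv().apply(np.r_[t-p[:2],(p[2] if z is None else z)-p[2]])/.08).round(3))
E
python3 -c "
from h import *
delta((12,-62),z=.052)"
```

```text
time_s: 0.72
tool_pos: [0.3194, 0.4229, 0.2222]
tool_rot: [-180.0, -0.0, 166.2]
force: [1.2, 0.0, 0.2]
grip_width: 0.0456
grasp_force: 0.0
time_s: 1.35
tool_pos: [0.4918, 0.2036, 0.2224]
tool_rot: [180.0, -0.0, 166.2]
force: [1.2, -0.1, -0.1]
grip_width: 0.0398
grasp_force: 0.0
time_s: 1.98
tool_pos: [0.4908, 0.2051, 0.2221]
tool_rot: [-180.0, -0.0, 122.7]
force: [-0.1, -0.8, -0.9]
grip_width: 0.0403
grasp_force: 0.0
tool disc mm [ -1.5 127.2] z 0.2221 rot [-1.7995e+02 -1.0000e-02  1.2272e+02] F [-0.1 -0.8 -0.9] t 1.98 w 0.0403
units [-2.364  0.182  2.126]
```

```bash
python3 -m creep '{"translation":[[-0.59,0.05,0],[-0.59,0.05,0],[-0.59,0.04,0],[-0.59,0.04,0],[0,0,0]],"turn":[[0,0,0],[0,0,0],[0,0,0],[0,0,0],[0,0,0]],"grip":[0.46,0.46,0.46,0.46,0.46]}'
python3 -m creep '{"translation":[[0,0,0.5],[0,0,0.5],[0,0,0.5],[0,0,0.4],[0,0,0]],"turn":[[0,0,0],[0,0,0],[0,0,0],[0,0,0],[0,0,0]],"grip":[0.46,0.46,0.46,0.46,0.46]}'
python3 - <<'E'
from h import *
delta((12,-62),z=.052)
d=cam('top')
for x in analyse(d):
  if x[0]>200: print(x)
im=cv2.resize(d['frame'][165:290,160:285],None,fx=4.4,fy=4.4,interpolation=cv2.INTER_CUBIC); cv2.imwrite('pics/crop1.png',im[:,:,::-1])
E
```

```text
time_s: 2.6
tool_pos: [0.6072, 0.0495, 0.222]
tool_rot: [-179.9, 0.2, 122.6]
force: [0.2, 0.1, 0.4]
grip_width: 0.04
grasp_force: 0.0
time_s: 3.22
tool_pos: [0.6031, 0.0557, 0.0677]
tool_rot: [-179.7, -0.2, 123.1]
force: [0.7, -1.3, 0.2]
grip_width: 0.0397
grasp_force: 0.0
tool disc mm [ 11.4 -59.2] z 0.0677 rot [-1.7967e+02 -1.7000e-01  1.2308e+02] F [ 0.7 -1.3  0.2] t 3.23 w 0.0397
units [-0.035  0.009  0.196]
```

View pics/crop1.png

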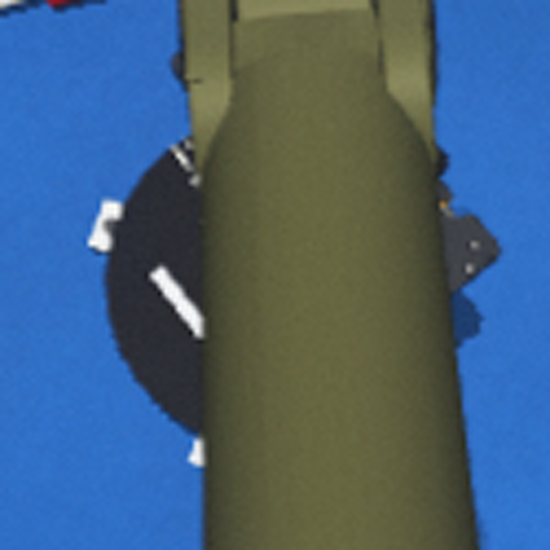

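The arm hides the disc from the top camera, so I go on by pose and force.

```bash
python3 -m creep '{"translation":[[0,0,0.1],[0,0,0.09],[0,0,0],[0.1,0,0],[0.1,0,0]],"turn":[[0,0,0],[0,0,0],[0,0,0],[0,0,0],[0,0,0]],"grip":[0.46,0.46,0.46,0.46,0.46]}'
python3 -m creep '{"translation":[[0.08,0,0],[0.08,0,0],[0.07,0,0],[0.05,0,0],[0,0,0]],"turn":[[0,0,0],[0,0,0],[0,0,0],[0,0,0],[0,0,0]],"grip":[0.46,0.46,0.46,0.46,0.46]}'
python3 -c "
from h import *
delta((12,-16.5),z=.052)
d=cam('wrist'); save(d,'wrist1.png')"
```

```text
time_s: 3.9
tool_pos: [0.5973, 0.0687, 0.0557]
tool_rot: [180.0, 0.0, 123.0]
force: [0.1, -0.1, 0.3]
grip_width: 0.0399
grasp_force: 0.3
time_s: 4.53
tool_pos: [0.5848, 0.0875, 0.0553]
tool_rot: [-180.0, -0.0, 123.0]
force: [0.3, -0.6, 0.1]
grip_width: 0.0399
grasp_force: 0.0
tool disc mm [ 13.3 -22.6] z 0.0553 rot [-1.7999e+02 -4.0000e-02  1.2304e+02] F [ 0.3 -0.6  0.1] t 4.53 w 0.0399
units [ 0.076 -0.017  0.041]
```

View pics/wrist1.png

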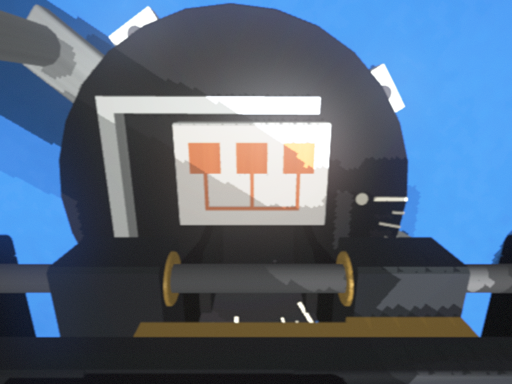

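The wrist view shows the board at (175–330, 122–225), nearly square. A narrow gap to the long wall remains at row ~115, and the short wall is at x≈130. I keep pushing.

```bash
python3 -m creep '{"translation":[[0.03,0,0.02],[0.03,0,0.01],[0.02,0,0],[0,0,0],[0,0,0]],"turn":[[0,0,0],[0,0,0],[0,0,0],[0,0,0],[0,0,0]],"grip":[0.46,0.46,0.46,0.46,0.46]}'
python3 -c "
from h import *
delta((12,-16.5),z=.052)"
python3 -m creep '{"translation":[[0.02,0,0],[0.02,0,0],[0,0,0]],"turn":[[0,0,0],[0,0,0],[0,0,0]],"grip":[0.46,0.46,0.46]}'
```

```text
time_s: 5.2
tool_pos: [0.5819, 0.0914, 0.053]
tool_rot: [-180.0, 0.1, 123.0]
force: [2.5, -4.8, -1.0]
grip_width: 0.0398
grasp_force: 2.1
tool disc mm [ 13.1 -17.8] z 0.053 rot [-1.8000e+02  5.0000e-02  1.2296e+02] F [ 2.5 -4.8 -1. ] t 5.2 w 0.0398
units [ 0.016 -0.013  0.012]
time_s: 5.58
tool_pos: [0.5819, 0.0916, 0.0535]
tool_rot: [179.9, 0.3, 122.9]
force: [5.0, -7.8, -1.2]
grip_width: 0.04
grasp_force: 4.7
```

```bash
python3 -m creep '{"translation":[[-0.1,0,0],[-0.1,0,0],[0,0,-0.4],[0,0,-0.3],[0,0,0]],"turn":[[0,0,0],[0,0,0],[0,0,0],[0,0,0],[0,0,0]],"grip":[0.46,0.46,0.2,0,0]}'
python3 -c "
from h import *
delta((82,20.5),z=.052)
d=cam('wrist'); save(d,'wrist2.png')"
```

```text
time_s: 6.2
tool_pos: [0.59, 0.0825, 0.1109]
tool_rot: [179.8, 0.0, 123.0]
force: [-0.1, -0.2, -0.1]
grip_width: 0.0177
grasp_force: 0.0
tool disc mm [ 15.  -29.6] z 0.1109 rot [179.77   0.   123.04] F [-0.1 -0.2 -0.1] t 6.2 w 0.0177
units [0.626 0.836 0.739]
```

View pics/wrist2.png

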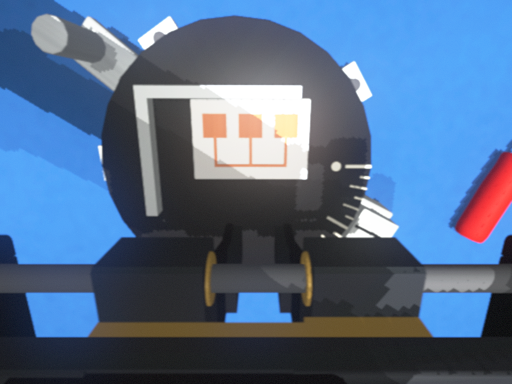

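The board's long edge is against the long wall (row ~98), with the remaining gap to the short wall at x 157–192. Next I push along disc -x with shut fingers.

```bash
python3 -m creep '{"translation":[[0.31,0.42,0],[0.31,0.42,0],[0,0,0.4],[0,0,0.32],[0,0,0]],"turn":[[0,0,0],[0,0,0],[0,0,0],[0,0,0],[0,0,0]],"grip":[0,0,0,0,0]}'
python3 -c "
from h import *
delta((37,20.5),z=.052)"
```

```text
time_s: 6.88
tool_pos: [0.6163, 0.1599, 0.0486]
tool_rot: [-179.8, -0.1, 123.0]
force: [0.1, -0.3, 0.0]
grip_width: 0.0004
grasp_force: 0.0
tool disc mm [79.2 21. ] z 0.0486 rot [-1.7977e+02 -8.0000e-02  1.2304e+02] F [ 0.1 -0.3  0. ] t 6.88 w 0.0004
units [-0.006 -0.528 -0.041]
```

```bash
python3 -m creep '{"translation":[[0,-0.08,-0.04],[0,-0.08,0],[0,-0.08,0],[0,-0.08,0],[0,-0.08,0]],"turn":[[0,0,0],[0,0,0],[0,0,0],[0,0,0],[0,0,0]],"grip":[0,0,0,0,0]}'
python3 -c "
from h import *
delta((37,20.5),z=.052)"
python3 -m creep '{"translation":[[0,-0.03,0],[0,-0.03,0],[0,-0.02,0],[0,0,0]],"turn":[[0,0,0],[0,0,0],[0,0,0],[0,0,0]],"grip":[0,0,0,0]}'
python3 -c "
from h import *
delta((37,20.5),z=.052)
d=cam('wrist'); save(d,'wrist3.png')"
```

```text
time_s: 7.5
tool_pos: [0.591, 0.1423, 0.0549]
tool_rot: [179.9, 0.0, 123.0]
force: [0.5, 1.3, -0.0]
grip_width: 0.0007
grasp_force: 0.4
tool disc mm [48.4 20. ] z 0.0549 rot [179.95   0.   123.01] F [ 0.5  1.3 -0. ] t 7.5 w 0.0007
units [ 0.007 -0.142  0.036]
time_s: 8.0
tool_pos: [0.5858, 0.1389, 0.0547]
tool_rot: [180.0, -0.0, 123.0]
force: [0.6, 1.1, 1.2]
grip_width: 0.0002
grasp_force: 0.4
tool disc mm [42.2 20. ] z 0.0547 rot [179.99  -0.   123.01] F [0.6 1.1 1.2] t 8.0 w 0.0002
units [ 0.007 -0.065  0.033]
```

View pics/wrist3.png

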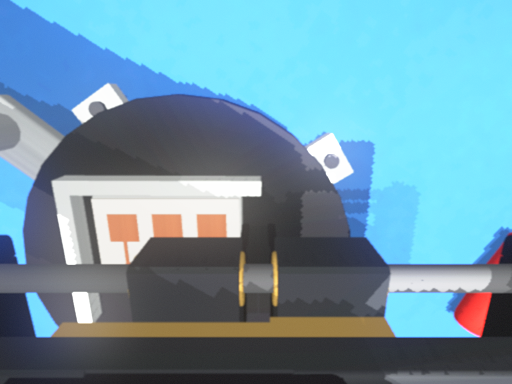

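The board's left edge (x≈94) has almost reached the short wall (x≈90). I push until the force rises.

```bash
for i in 1; do python3 -m creep '{"translation":[[0,-0.03,0.02],[0,-0.02,0],[0,-0.02,0],[0,0,0]],"turn":[[0,0,0],[0,0,0],[0,0,0],[0,0,0]],"grip":[0,0,0,0]}'; done
python3 -c "
from h import *
delta((37,20.5),z=.052)"
```

```text
time_s: 8.55
tool_pos: [0.5806, 0.1355, 0.0527]
tool_rot: [-179.9, -0.0, 123.0]
force: [-0.5, 0.1, 0.3]
grip_width: 0.0006
grasp_force: 0.0
tool disc mm [35.9 19.9] z 0.0527 rot [-1.7995e+02 -1.0000e-02  1.2299e+02] F [-0.5  0.1  0.3] t 8.55 w 0.0006
units [0.007 0.013 0.009]
```

```bash
python3 -m creep '{"translation":[[0,-0.03,0],[0,-0.02,0],[0,0,0]],"turn":[[0,0,0],[0,0,0],[0,0,0]],"grip":[0,0,0]}'
python3 -m creep '{"translation":[[0,-0.02,0],[0,-0.02,0],[0,0,0]],"turn":[[0,0,0],[0,0,0],[0,0,0]],"grip":[0,0,0]}'
```

```text
time_s: 8.93
tool_pos: [0.5774, 0.1335, 0.0529]
tool_rot: [-180.0, -0.0, 123.0]
force: [-0.2, -0.4, -0.3]
grip_width: 0.0006
grasp_force: 0.0
time_s: 9.3
tool_pos: [0.5762, 0.1324, 0.0536]
tool_rot: [179.8, 0.0, 123.0]
force: [3.3, 0.8, -1.7]
grip_width: 0.0004
grasp_force: 2.1
```

```bash
python3 -m creep '{"translation":[[0,-0.02,0],[0,-0.02,0],[0,0,0]],"turn":[[0,0,0],[0,0,0],[0,0,0]],"grip":[0,0,0]}'
python3 -m creep '{"translation":[[0,0.1,0],[0,0.12,0],[0,0,-0.4],[0,0,-0.3],[0,0,0]],"turn":[[0,0,0],[0,0,0],[0,0,0],[0,0,0],[0,0,0]],"grip":[0,0,0,0,0]}'
python3 -m creep '{"translation":[[-0.5,-0.3,-0.3],[-0.4,-0.2,-0.3],[0,0,0],[0,0,0]],"turn":[[0,0,0],[0,0,0],[0,0,0],[0,0,0]],"grip":[0,0,0.6,0.6]}'
python3 -c "
from h import *
delta((12,-16.5),z=.052)
d=cam('wrist'); save(d,'wrist4.png'); np.save('w4.npy',d,allow_pickle=True)"
```

```text
time_s: 9.68
tool_pos: [0.5761, 0.1324, 0.0548]
tool_rot: [179.5, 0.1, 123.1]
force: [8.0, 4.4, -1.1]
grip_width: 0.0004
grasp_force: 4.7
time_s: 10.3
tool_pos: [0.5883, 0.1399, 0.1105]
tool_rot: [179.9, 0.0, 123.0]
force: [0.1, -0.3, -0.2]
grip_width: 0.0007
grasp_force: 0.0
time_s: 10.8
tool_pos: [0.5918, 0.0584, 0.1555]
tool_rot: [-179.9, -0.1, 123.0]
force: [-0.3, 0.1, -0.1]
grip_width: 0.0127
grasp_force: 0.0
tool disc mm [  3.4 -50.9] z 0.1555 rot [-1.7989e+02 -1.0000e-01  1.2303e+02] F [-0.3  0.1 -0.1] t 10.8 w 0.0127
units [0.427 0.11  1.294]
```

View pics/wrist4.png

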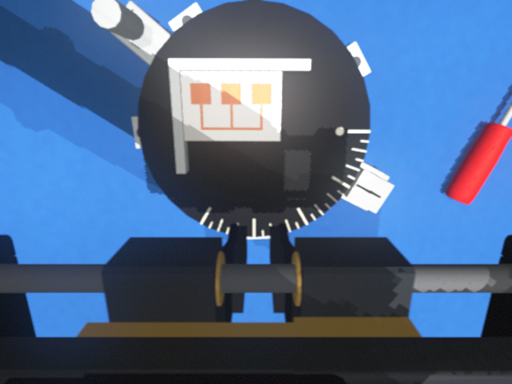

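The board appears home: its free edges are at x≈282 and y≈141, and the stop's outer edges are at x≈169 and y≈59. I check this numerically from those edges and compute the next tool target for the post.

```bash
cat >> h.py <<'E'
def edge(d,p0,p1,z,n=9,half=7,sign=None):
    """points on an edge running p0->p1 in pixels: strongest gradient across it; returns world xy line fit (mean, angle deg, rms mm)"""
    g=cv2.GaussianBlur(d['frame'][...,0],(3,3),0).astype(np.float32); p0,p1=np.array(p0,float),np.array(p1,float)
    t=(p1-p0)/np.hypot(*(p1-p0)); nn=np.array([-t[1],t[0]]); s=np.arange(-half,half+.01,.25); pts=[]
    for a in np.linspace(.1,.9,n):
        q=p0+a*(p1-p0)+s[:,None]*nn
        v=cv2.remap(g,q[:,0].astype(np.float32)[None],q[:,1].astype(np.float32)[None],cv2.INTER_CUBIC)[0]
        gr=np.gradient(v)*(sign or 1); gr=gr if sign else abs(gr); w=np.where(gr>.5*gr.max(),gr,0); pts.append(q[0]+(s@w*0+ (np.arange(len(s))@w)/w.sum()*.25)*nn)
    P=ray(d,pts,z)[:,:2]*1000; P=P[np.abs(P-np.median(P,0)).max(1)<200]
    vx,vy,x,y=cv2.fitLine(P.astype(np.float32),cv2.DIST_HUBER,0,.01,.01).ravel()
    r=(P-[x,y])@[-vy,vx]; return np.array([x,y]),np.degrees(np.arctan2(vy,vx))%180,np.sqrt((r**2).mean())
def dist(l1,pt): a=np.radians(l1[1]); return float((np.asarray(pt)-l1[0])@[-np.sin(a),np.cos(a)])
E
python3 - <<'E'
from h import *
d=np.load('w4.npy',allow_pickle=True).item()
top=edge(d,(175,59),(305,59),.058); left=edge(d,(169,75),(176,170),.058); bot=edge(d,(195,141),(280,141),.060); right=edge(d,(283,78),(281,138),.060)
for n,l in zip('top left bot right'.split(),(top,left,bot,right)): print(n,l)
print('L outer->board -y edge (63):',dist(top,bot[0]),' L outer->board +x edge (88):',dist(left,right[0]))
dot=ray(d,(340,131),.046)[0,:2]*1000; print('dot',dot, np.hypot(*(dot-C*1000)))
E
```

```text
top (array([522.1721 , 140.78448], dtype=float32), np.float32(32.83732), np.float64(0.02534169865998711))
left (array([501.83972 ,  68.276855], dtype=float32), np.float32(122.82716), np.float64(0.051123791801593016))
bot (array([554.47156,  85.56639], dtype=float32), np.float32(32.723145), np.float64(0.16264048374623546))
right (array([570.1809  , 126.851074], dtype=float32), np.float32(122.293434), np.float64(0.14916249780165827))
L outer->board -y edge (63): -63.9095458984375  L outer->board +x edge (88): -89.18123626708984
dot [624.5663384  138.91912305] 74.70099270226429
```

```bash
python3 - <<'E'
from h import *
d=np.load('w4.npy',allow_pickle=True).item()
top=edge(d,(175,59),(305,59),.058); left=edge(d,(169,75),(176,170),.058)
we=edge(d,(311,60),(311,70),.058,5,5); be=edge(d,(176,174),(187,174),.058,5,5)
print('L outer 110:',dist(left,we[0]),' 91:',dist(top,be[0]))
delta((-18,-32),z=.053)
E
python3 -m creep '{"translation":[[0.12,-0.13,0.3],[0.12,-0.13,0.3],[0,0,0.4],[0,0,0.26],[0,0,0]],"turn":[[0,0,0],[0,0,0],[0,0,0],[0,0,0],[0,0,0]],"grip":[0.35,0.35,0.35,0.35,0.35]}'
python3 -c "
from h import *
delta((-18,-17),z=.053)"
```

```text
L outer 110: -111.662109375  91: -92.31600952148438
tool disc mm [  3.6 -50.2] z 0.1553 rot [-1.7987e+02 -1.1000e-01  1.2310e+02] F [-1.   1.   0.5] t 10.85 w 0.0167
units [ 0.226 -0.267  1.28 ]
time_s: 11.48
tool_pos: [0.5623, 0.0636, 0.0534]
tool_rot: [-179.7, -0.1, 123.1]
force: [1.3, -0.1, -0.1]
grip_width: 0.0306
grasp_force: 0.0
tool disc mm [-18.5 -30.4] z 0.0534 rot [-1.7969e+02 -1.2000e-01  1.2314e+02] F [ 1.3 -0.1 -0.1] t 11.47 w 0.0306
units [0.168 0.007 0.005]
```

Corrected for the 1.5% image scale, the distances are 63.0 and 87.9 mm, so the board is home. One gentle confirming push follows, and then the post.

```bash
python3 -m creep '{"translation":[[0.07,0,0],[0.07,0,0],[0.04,0,0],[0.03,0,0],[0,0,0]],"turn":[[0,0,0],[0,0,0],[0,0,0],[0,0,0],[0,0,0]],"grip":[0.35,0.35,0.35,0.35,0.35]}'
python3 -m creep '{"translation":[[-0.1,0,0],[-0.1,0,0],[0,0,-0.5],[0,0,-0.5],[0,0,0]],"turn":[[0,0,0],[0,0,0],[0,0,0],[0,0,0],[0,0,0]],"grip":[0.35,0.35,0.35,0.7,0.7]}'
python3 - <<'E'
from h import *
a=np.radians(140.4); delta((125*np.cos(a),125*np.sin(a)),z=.055)
E
```

```text
time_s: 12.1
tool_pos: [0.5569, 0.0756, 0.0569]
tool_rot: [179.9, 0.1, 123.0]
force: [2.4, -2.5, 1.0]
grip_width: 0.03
grasp_force: 1.8
time_s: 12.72
tool_pos: [0.5668, 0.063, 0.1394]
tool_rot: [179.7, 0.1, 123.0]
force: [-1.0, 0.8, -0.5]
grip_width: 0.0431
grasp_force: 0.0
tool disc mm [-15.1 -33.4] z 0.1394 rot [1.7966e+02 8.0000e-02 1.2298e+02] F [-1.   0.8 -0.5] t 12.72 w 0.0431
units [ 1.414 -1.022  1.047]
```

```bash
python3 -m creep '{"translation":[[0,0,0],[0,0,0],[0,0,0],[0,0,0],[0,0,0]],"turn":[[0,0,-0.056],[0,0,-0.056],[0,0,-0.056],[0,0,-0.056],[0,0,-0.056]],"grip":[0.7,0.7,0.7,0.7,0.7]}'
python3 - <<'E'
from h import *
print(np.round(env.get_obs()['qpos'],1))
a=np.radians(140.4); delta((125*np.cos(a),125*np.sin(a)),z=.055)
E
```

```text
time_s: 13.35
tool_pos: [0.5636, 0.0628, 0.1348]
tool_rot: [-180.0, -0.1, 173.7]
force: [0.3, -0.1, 0.4]
grip_width: 0.061
grasp_force: 0.0
[-29.2  12.2  22.9 102.2  -5.2  66.7  79. ]
tool disc mm [-17.9 -31.8] z 0.1348 rot [-1.7998e+02 -1.4000e-01  1.7373e+02] F [ 0.3 -0.1  0.4] t 13.35 w 0.061
units [1.638 0.459 1.001]
```

```bash
python3 -m creep '{"translation":[[0.42,0.12,0],[0.42,0.12,0],[0.4,0.11,0],[0.4,0.11,0],[0,0,0]],"turn":[[0,0,0],[0,0,0],[0,0,0],[0,0,0],[0,0,0]],"grip":[0.7,0.7,0.7,0.7,0.7]}'
python3 - <<'E'
from h import *
a=np.radians(140.4); delta((125*np.cos(a),125*np.sin(a)),z=.055)
d=cam('wrist'); save(d,'wrist5.png'); print(proj(d,[[.437,.1136,.09]]))
E
```

```text
time_s: 13.98
tool_pos: [0.4359, 0.1155, 0.1351]
tool_rot: [180.0, -0.2, 173.6]
force: [0.1, 0.6, -0.2]
grip_width: 0.0609
grasp_force: 0.0
tool disc mm [-96.3  82. ] z 0.1351 rot [ 1.8000e+02 -1.6000e-01  1.7357e+02] F [ 0.1  0.6 -0.2] t 13.97 w 0.0609
units [-0.021 -0.022  1.001]
[[256.07206484 212.62312667]]
```

View pics/wrist5.png

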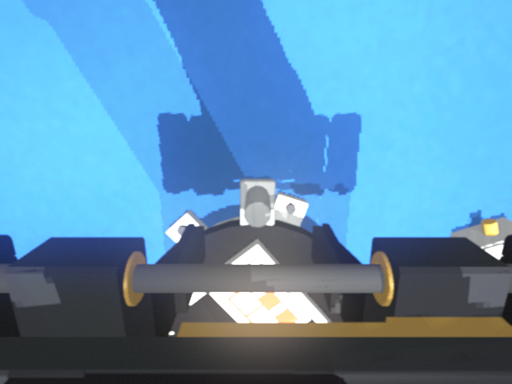

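The post top at (257,210) matches the prediction of (256,213), so I descend and grip.

```bash
python3 -m creep '{"translation":[[-0.02,-0.02,0.3],[0,0,0.4],[0,0,0.28],[0,0,0],[0,0,0]],"turn":[[0,0,0],[0,0,0],[0,0,0],[0,0,0],[0,0,0]],"grip":[0.7,0.7,0.7,0.3,0.1]}' 25
python3 -m creep '{"translation":[[0,0,0],[0,0,0],[0,0,0],[0,0,0]],"turn":[[0,0,0],[0,0,0],[0,0,0],[0,0,0]],"grip":[0.1,0.1,0.1,0.1]}'
python3 - <<'E'
from h import *
a=np.radians(140.4); delta((125*np.cos(a),125*np.sin(a)),z=.055)
# per-step chord for rotating by 4 deg with tool x outward: arcs
for s in (3,4,5):
  b=np.radians(s); r=125/80; print(s,'dx',round(r*(np.cos(b)-1),4),'dy',round(-r*np.sin(b),4),'turn',-s/180)
E
```

```text
time_s: 14.65
tool_pos: [0.4408, 0.1126, 0.0583]
tool_rot: [180.0, 0.0, 173.4]
force: [-0.4, -0.9, 0.2]
grip_width: 0.0479
grasp_force: 0.0
time_s: 15.15
tool_pos: [0.4402, 0.1137, 0.0583]
tool_rot: [179.9, 0.1, 173.4]
force: [-0.3, 2.9, 3.0]
grip_width: 0.0192
grasp_force: 25.0
tool disc mm [-93.7  78.1] z 0.0583 rot [1.7992e+02 6.0000e-02 1.7342e+02] F [-0.3  2.9  3. ] t 15.15 w 0.0192
units [ 0.037 -0.006  0.041]
3 dx -0.0021 dy -0.0818 turn -0.016666666666666666
4 dx -0.0038 dy -0.109 turn -0.022222222222222223
5 dx -0.0059 dy -0.1362 turn -0.027777777777777776
```

```bash
python3 -m creep '{"translation":[[-0.001,-0.055,0],[-0.002,-0.082,0],[-0.002,-0.082,0],[-0.002,-0.082,0],[-0.002,-0.082,0]],"turn":[[0,0,-0.0111],[0,0,-0.0167],[0,0,-0.0167],[0,0,-0.0167],[0,0,-0.0167]],"grip":[0.1,0.1,0.1,0.1,0.1]}'
python3 -m creep '{"translation":[[-0.002,-0.082,0],[-0.002,-0.082,0],[-0.002,-0.082,0],[-0.002,-0.082,0],[-0.002,-0.082,0]],"turn":[[0,0,-0.0167],[0,0,-0.0167],[0,0,-0.0167],[0,0,-0.0167],[0,0,-0.0167]],"grip":[0.1,0.1,0.1,0.1,0.1]}'
python3 - <<'E'
from h import *
o=env.get_obs(); v=np.array(o['tool_pos'])[:2]-C; print(np.hypot(*v),np.degrees(np.arctan2(v[1],v[0])),o['force'],o['tool_rot'])
d=cam('scene'); save(d,'x.png'); np.save('s5.npy',d,allow_pickle=True)
e=cam('top'); np.save('t5.npy',e,allow_pickle=True)
im=np.hstack([cv2.resize(x,(400,450),interpolation=cv2.INTER_CUBIC) for x in (e['frame'][175:295,170:277],d['frame'][140:230,205:310])]); cv2.imwrite('pics/t5.png',im[:,:,::-1])
E
```

```text
time_s: 15.78
tool_pos: [0.4402, 0.084, 0.0583]
tool_rot: [179.9, 0.1, -172.4]
force: [0.3, 5.5, 1.9]
grip_width: 0.0191
grasp_force: 25.0
time_s: 16.4
tool_pos: [0.4485, 0.0527, 0.0583]
tool_rot: [179.9, 0.1, -157.4]
force: [-0.7, 6.5, 2.6]
grip_width: 0.0197
grasp_force: 25.0
0.12199636294421781 -157.57720953518577 [-0.68278489  6.4569855   2.58016426] [ 1.79862881e+02  9.91050995e-02 -1.57370024e+02]
```

View pics/t5.png

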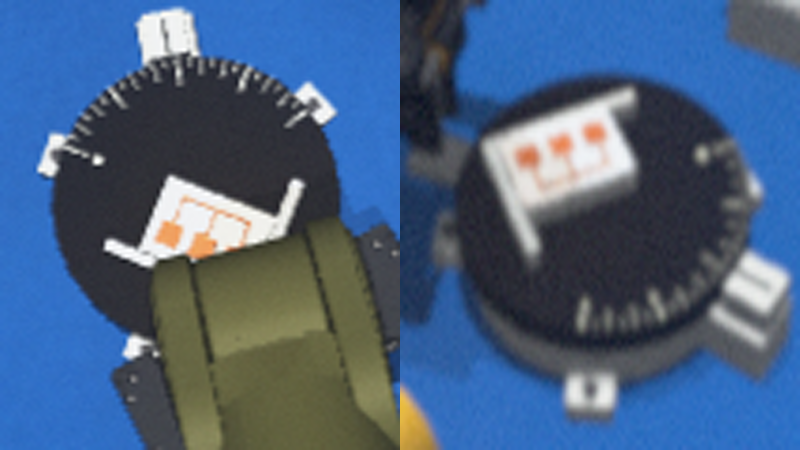

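The left half (top view) shows the scale clear of the arm. The 60 line is at about (178,70), just clockwise of the index line at (168,15–50). The board still sits in the stop in the right half. I measure by polar sampling.

```bash
cat >> h.py <<'E'
def reading(d,C=C,guess=55,show=True):
    th=np.arange(-60,100,.1)
    def prof(rs):
        s=0
        for r in rs:
            P=np.c_[C[0]+r*np.cos(np.radians(th)),C[1]+r*np.sin(np.radians(th)),np.full(len(th),.046)]; q=proj(d,P).astype(np.float32)
            s=s+cv2.remap(d['frame'].min(2),q[:,0][None],q[:,1][None],cv2.INTER_CUBIC)[0].astype(float)
        return s/len(rs)
    pi=prof(np.arange(.108,.127,.002)); w=(th>0)&(th<13); x=pi[w]; x=np.clip(np.percentile(x,60)-x,0,None); 
    k=np.argmax(x*((th[w]>3)&(th[w]<10))); sl=slice(max(k-15,0),k+16); idx=(x[sl]@th[w][sl])/x[sl].sum()
    pt=prof(np.arange(.0805,.086,.001))   # only long ticks reach here?
    pt2=prof(np.arange(.089,.097,.001))
    # phase of 5-degree comb in window
    out={}
    w=(th>idx-42)&(th<idx+42) ; f=np.exp(2j*np.pi*th[w]/5); 
    ph=np.angle(((pt2[w]-pt2[w].mean())*np.hanning(w.sum()))@f)/(2*np.pi)*5
    base=idx+guess-0  # world angle of zero line = idx+reading
    n=np.round((base-ph)/5); zero=ph+5*n
    return idx,zero,zero-idx,pt,pt2,th
E
python3 - <<'E'
from h import *
for f,g in (('top0.npy',27),('t5.npy',57)):
  d=np.load(f,allow_pickle=True).item()
  for dc in ((0,0),(0,.001),(.001,0)):
    r=reading(d,C+dc,g); print(f,dc,np.round(r[:3],2))
  pt,th=reading(d,C,g)[3::2]
  from scipy.signal import find_peaks
  k,_=find_peaks(pt,prominence=35); print([(round(th[i],1),int(pt[i])) for i in k])
E
```

```text
top0.npy (0, 0) [ 5.99 33.1  27.11]
top0.npy (0, 0.001) [ 5.52 32.5  26.99]
top0.npy (0.001, 0) [ 6.04 33.16 27.12]
[(np.float64(-56.6), 139), (np.float64(-26.6), 149), (np.float64(3.7), 124), (np.float64(32.9), 110)]
t5.npy (0, 0) [ 5.99 63.29 57.3 ]
t5.npy (0, 0.001) [ 5.5 62.7 57.2]
t5.npy (0.001, 0) [ 6.04 63.36 57.32]
[(np.float64(-56.4), 141), (np.float64(-26.6), 163), (np.float64(3.8), 124), (np.float64(33.0), 111), (np.float64(62.9), 140)]
```

```bash
python3 -m creep '{"translation":[[0,-0.038,0],[0,-0.038,0],[0,0,0],[0,0,0]],"turn":[[0,0,-0.0078],[0,0,-0.0078],[0,0,0],[0,0,0]],"grip":[0.1,0.1,0.1,0.1]}'
python3 - <<'E'
from h import *
d=cam('top'); print(np.round(reading(d,C,60)[:3],2)); print(env.get_obs()['force'])
E
```

```text
time_s: 17.0
tool_pos: [0.4512, 0.0466, 0.0583]
tool_rot: [179.9, 0.1, -154.7]
force: [0.2, 5.1, 2.7]
grip_width: 0.0193
grasp_force: 25.0
[ 5.99 66.04 60.05]
[0.0169844  5.2723388  2.83045235]
```

```bash
python3 -m creep '{"translation":[[0,0,0],[0,0,0],[0,0,0],[0,0,-0.5],[0,0,-0.5]],"turn":[[0,0,0],[0,0,0],[0,0,0],[0,0,0],[0,0,0]],"grip":[0.4,0.6,0.7,0.7,0.7]}'
python3 -m creep '{"translation":[[0,0,-0.5],[-0.55,0,-0.3],[-0.55,0,0],[-0.55,0,0],[-0.55,0,0]],"turn":[[0,0,0],[0,0,0],[0,0,0],[0,0,0],[0,0,0]],"grip":[0.7,0.7,0.7,0.7,0.7]}'
python3 -m creep '{"translation":[[0,0,0],[0,0,0],[0,0,0]],"turn":[[0,0,0],[0,0,0],[0,0,0]],"grip":[0.7,0.7,0.7]}'
python3 - <<'E'
from h import *
print(np.round(env.get_obs()['force'],1))
d=cam('top'); print(np.round(reading(d,C,60)[:3],2))
w=cam('wrist'); save(w,'wrist6.png'); np.save('w6.npy',w,allow_pickle=True); print(np.round(reading(w,C,60)[:3],2))
E
```

```text
time_s: 17.68
tool_pos: [0.45, 0.0444, 0.1382]
tool_rot: [-180.0, -0.1, -154.8]
force: [0.2, 0.4, -0.3]
grip_width: 0.058
grasp_force: 0.0
time_s: 18.3
tool_pos: [0.611, 0.1203, 0.2015]
tool_rot: [-180.0, -0.0, -154.8]
force: [-0.4, -0.3, 0.9]
grip_width: 0.061
grasp_force: 0.0
time_s: 18.68
tool_pos: [0.6091, 0.1192, 0.2021]
tool_rot: [180.0, 0.0, -154.8]
force: [-0.1, 0.4, -0.4]
grip_width: 0.0614
grasp_force: 0.0
[-0.1  0.4 -0.4]
[ 4.4  66.77 62.37]
[ 5.28 65.31 60.03]
```

View pics/wrist6.png

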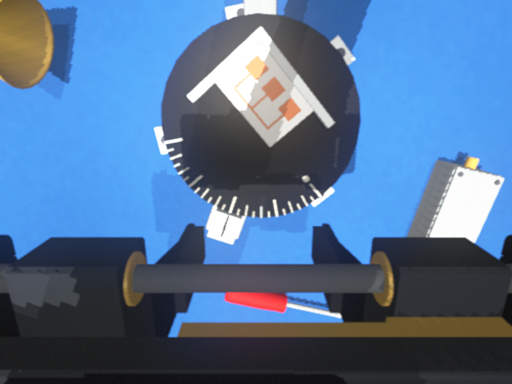

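The wrist view shows the board in the corner: free corner at (271,147), stop corner at (263,27). The 60 line is at the index near (233,205), and the filter box and driver are undisturbed. Final numeric check of the board fit.

```bash
python3 - <<'E'
from h import *
d=np.load('w6.npy',allow_pickle=True).item()
a=np.radians(65.5);M=np.array([[np.cos(a),-np.sin(a)],[np.sin(a),np.cos(a)]])
def px(x,y,z): return proj(d,np.r_[C+M@np.array([x,y])/1000,z])[0]
def E(p,q,z,**k): return edge(d,px(*p,z),px(*q,z),z,half=5,**k)
top=E((-60,56),(40,56),.058); left=E((-66,50),(-66,-30),.058); bot=E((-50,-7),(18,-7),.060); right=E((22,0),(22,42),.060)
we=E((44,49),(44,55),.058,n=5); be=E((-65,-35),(-59,-35),.058,n=5)
for n,l in zip('top left bot right'.split(),(top,left,bot,right)): print(n,np.round(l[1:],2))
sx=abs(dist(left,we[0]))/110; sy=abs(dist(top,be[0]))/91; print(sx,sy)
print('63?',abs(dist(top,bot[0]))/sy,'88?',abs(dist(left,right[0]))/sx)
E
```

```text
top [65.76  0.08]
left [1.5564e+02 9.0000e-02]
bot [66.27  0.15]
right [1.5567e+02 7.0000e-02]
1.0145154086026278 1.0152068085722872
63? 62.57745695491559 88? 87.64322048741789
```

```bash
python3 -c "
from cell import env; print(env.sign_off())"
```

```text
the job is handed in; nothing more can be done
None
```

The job is handed in: the board sits home in the corner, within about 0.5 mm and 0.5 degrees by camera, and the table reads 60.0 degrees. The arm is clear, the filter box and screwdriver were not touched, and it took about 19 s of the 72 s.

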